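# Lamp finial kit: fit the collar, then hold the ball tray over the light box

### The arm

A 6-joint arm with a two-finger parallel gripper is mounted at the origin on the work surface. World frame = base frame: x ahead of the robot, y to its left, z up, the work surface at z = 0. Lengths are in mm, angles in rad, forces in N, time in s.
With the tool pointing down it reaches from about 350 to 875 mm from the base axis. Payload 4.2 kg.
Tool frame: the origin (TCP) lies between the finger pads; the fingertips stand 19 mm ahead of it and the grasp point (between the pads) is the TCP; y points along the fingers, z is the direction in which the jaws open and shut, and the axes are right-handed (so a half turn about y gives the same grasp; the last joint's range is limited). The gripper opens to 85 mm and grips with 20 to 120 N. Pads are 22 mm wide; open, the fingers measure 114 mm over their backs; the gripper's body (76 mm by 85 mm) begins 54 mm behind the grasp point. The pads swing forward as they close: fully open they stand 13 mm farther back than shut.
Start: joints at [-0.911, 0.385, 0.008, 0, -1.194, -0.259], TCP at [243.86, -575.44, 250.312] pointing down, gripper open.
Joint ranges: [-3.14, 3.14], [-1.21, 2.06], [-1.07, 1.41], [-3.16, 2.05], [-2.99, -0.16], [-3.1, 3.1]. Speed limits (rad/s): [2.79, 2.79, 3.14, 3.14, 3.14, 3.14].

### API

Orientations are given as a unit quaternion [x, y, z, w].
In Python, from bench import arm gives the robot as it stands.
- The arm moves only by the shell command python3 -m inch 'ROWS'. ROWS is JSON, a list of rows, each a list of 7 numbers: the opening, from 0 (shut) to 1 (fully open), then the shift along the tool's x, y, z in cm, then the turn, a rotation vector about the tool's x, y, z in degrees. A call has 1 to 20 rows; each row is the pose to reach, as a shift and turn from the pose commanded when the call began, along the tool's axes at that moment; what a row does not reach only later rows make up. A row lasts 1/12 s, in which the tool goes at most 41.7 mm and 7.16 degrees, less where a joint would pass 70% of its speed; a pose out of reach is approached as far as the arm can. A call with a gripper value outside its range is refused whole. The fingers move at their own pace and stop on an object; the grip force is fixed at half the most. Time passes only in rows, so rows that repeat a pose let the fingers close. It gives the time, the measured TCP pose, the force and the opening at its end, in the units of the state.
- arm.read_state(): the state, without advancing time (a new reading comes with each control period).
- arm.get_image(name): name is "side" or "top" or "wrist"; returns the picture (400x640x3 uint8, red, green, blue); there is no depth.
- arm.camera_params(name): a dict with "fx", "fy", "cx", "cy" (pixels), "rvec" (rotation vector, rad) and "tvec" (3), from world to camera coordinates, as OpenCV has them. Camera axes: x right, y down, z forward; pixel columns grow to the right and rows downward; lengths in mm; the calibration is good to about 2 mm. A picture is of the moment at which its call begins: read the wrist's pose just before it. camera_params takes no time and is no camera call; for the wrist camera it gives the pose at the moment of the call.
- arm.job_done(): hands the job in, once; it reports no verdict.
Trained networks look in the newest picture that a camera, given by its name, has taken for a name from the list of things; names that differ only in an ending like _2 or _b are one class to them, and where a whole thing is asked for, a point or a joint stands for the part that bears it (a point fixed in the world has none). Each returns a list of dicts, best first, with "conf" (0 to 1); they miss things now and then, are a little off and sometimes report something else, mostly with a low value. They report only what shows in the picture. A call takes as long as a camera call. They do not tell look-alikes from the thing itself.
- arm.masks_of(label, camera): "mask" (400x640 bool, what is visible of it) and "extent" ([left, top, width, height] in pixels, round what is visible of it).
The state is a dict: "clock": time; "joints": joint angles; "joint_vel": joint speeds; "joint_efforts": joint torques, N m; "position": TCP position; "ee_rot": TCP orientation; "contact_force": force on the tool from outside, world axes, zero at the start; "wrist_torque": the same for the moment, N m; "gripper_width": finger opening in mm.
Only numpy, scipy, OpenCV 4.12 (cv2) and the standard library are available. Lean on these libraries where they do the work, as an engineer would, in place of code of your own. Each camera call takes 0.05 s, during which the arm holds its last target.

### The job

Find the one of the three brass collars whose bore slides over the steel spindle on the wooden tray, slip it fully down onto the tray and let go of it, and end with the other two on the bench. Then lift the tray, never tipping it so that the loose glass ball would leave its shallow pocket, and carry it over the middle of the light box's bright panel; the program finishes while holding it there, still and level, about a hand's breadth above the panel. Leave everything else on the bench where it is.

Things in the scene. Friction and masses are not known exactly. Their poses are not given: they have to be found in the camera images.
- tray_handle (a point): loose wooden tray, a board 200 x 110 x 12 mm (x, y, z) lying on the bench, about 0.3 kg. In its middle stands a wooden handle, an upright plate 36 mm along x, 14 mm thick along y and 55 mm high above the board (top 67 mm above the tray's underside): pinch it across y from above. This point is the handle's centre, 39.5 mm above the tray's underside; its axes are the tray's: x along the board (+x towards the ball, -x towards the spindle), z up.
- spindle_foot (a point): foot of the steel spindle fixed upright on the tray, 65 mm from the handle towards the tray's -x: 16 mm in diameter, 42 mm high in all, its last 8 mm tapering to 8 mm. The point lies on its axis at the board's top face, 12 mm above the tray's underside; axes as the tray's.
- pocket (a point): round pocket in the tray's top, 65 mm from the handle towards the tray's +x, 26 mm wide and 3 mm deep, in which the ball lies loose. The point is the centre of the pocket's floor, 9 mm above the tray's underside. The ball climbs out over the rim at a tilt of about 38 degrees, or by a knock.
- ball_center (a point): centre of the loose green glass ball, 28 mm in diameter, about 30 g; it lies in the pocket and can roll some 4 mm either way in it.
- collar_a_mid (a point): brass collar, a ring 32 mm in outer diameter and 30 mm high, standing on end, bore 20 mm: it slides over the spindle, down to the board. The point is its centre, half-way up. The three collars stand in mixed order in a row that runs away from the robot, at least 70 mm apart.
- collar_b_mid (a point): brass collar of the same outside size, bore 13 mm: too narrow for the spindle. The point is its centre.
- collar_c_mid (a point): brass collar of the same outside size, bore 9 mm: too narrow for the spindle. The point is its centre.
- lightbox_top (a point): light box fixed to the bench, 220 x 170 mm (x, y) and 36 mm high, aluminium with a bright white panel on top; the point is the centre of the panel's top face. The tray and the light box lie on opposite sides of the row of collars, either way round.
- spool_mid (a point): bystander: reel of solder standing on its flange, 60 mm diameter, 42 mm high; point at its centre
- flux_jar_mid (a point): bystander: small amber jar with a black cap, 52 mm diameter, 70 mm high; point at its centre
- hammer_grip (a point): bystander: small hammer lying flat; point on its handle
- flux_brush_grip (a point): bystander: brush lying flat; point on its handle
- driver_grip (a point): bystander: screwdriver lying flat; point on its handle
- cork_block_mid (a point): bystander: cork block 100 x 60 x 30 mm; point at its centre
- lead_weight_mid (a point): bystander: grey lead weight 70 x 50 x 25 mm; point at its centre
There are look-alikes about, which are no part of the job. What is shaped like the part that bears collar_b_mid but red or turquoise is not meant.

How it is judged:
By the outcome, as a careful person would: the job done as asked, in the order asked, and still so for the second after the job is handed in, while the arm keeps its last pose, push and grip.
It also fails if it takes over 59 s, if anything falls off the work surface, if the arm or the gripper's body presses on something with over 40 N, if the wrist force passes 120 N, or if a joint passes its speed limit or range.

## Working session

There is one attempt and no reset: what is moved stays moved. The work goes in short steps, Python scripts to look and compute and a shell command to move; the robot and the scene stay as the last step left them, time stands still between calls to the robot, and variables do not carry over. Pictures are saved under pics/ and viewed, and the job is handed in when it is done.

```bash
mkdir -p pics; ls; python3 - <<'E'
from bench import arm
import cv2
s=arm.read_state();print({k:(v if not hasattr(v,'__len__') else [round(float(x),3) for x in v]) for k,v in s.items()})
for n in ("top","side"):
    im=arm.get_image(n);cv2.imwrite(f"pics/{n}0.png",cv2.cvtColor(im,cv2.COLOR_RGB2BGR))
    print(arm.camera_params(n))
E
```

```text
pics
{'clock': 0.0, 'joints': [-0.911, 0.386, 0.007, -0.001, -1.194, -0.259], 'joint_vel': [0.0, -0.001, -0.0, -0.0, -0.001, -0.003], 'joint_efforts': [-0.0, -39.229, 18.84, 4.186, -0.005, 0.0], 'position': [243.665, -574.943, 249.224], 'ee_rot': [-0.692, -0.141, 0.141, 0.694], 'contact_force': [0.843, -0.44, 0.292], 'wrist_torque': [0.026, 0.012, 0.039], 'gripper_width': 85.32369372287975}
{'fx': 511.8164332367492, 'fy': 511.8164332367492, 'cx': 313.01465280524906, 'cy': 207.17391232489643, 'rvec': array([ 2.12774662, -2.13498849,  0.1513801 ]), 'tvec': array([   8.8310147 ,  595.26466498, 1581.05230914])}
{'fx': 371.2596801937951, 'fy': 371.2596801937951, 'cx': 321.9329389500154, 'cy': 202.31350963208968, 'rvec': array([ 0.64857477, -2.71266049,  0.99949971]), 'tvec': array([502.74671699, 255.34853314, 823.9615615 ])}
```

View pics/top0.png

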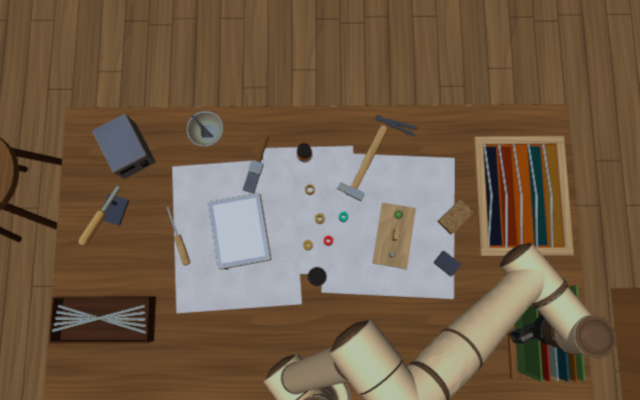

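View pics/side0.png

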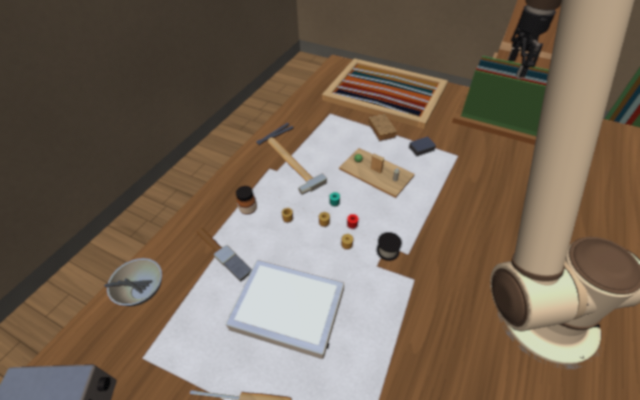

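The top view shows brass collars at about (310,189), (320,218) and (308,245). The red (328,240) and turquoise (343,216) rings are look-alikes. The tray is at (394,236), with the ball at (398,214) and the spindle at (392,254). The light box is at (239,231). Next I'll work out positions.

```bash
cat > h.py <<'E'
import numpy as np,cv2
from bench import arm
from scipy.spatial.transform import Rotation as R
def cam(n):
    p=arm.camera_params(n);K=np.array([[p['fx'],0,p['cx']],[0,p['fy'],p['cy']],[0,0,1]])
    return K,R.from_rotvec(p['rvec']).as_matrix(),np.array(p['tvec'])
def back(c,uv,z):
    K,Rm,t=c;d=Rm.T@np.linalg.inv(K)@np.array([uv[0],uv[1],1.]);o=-Rm.T@t
    return o+d*(z-o[2])/d[2]
def proj(c,P):
    K,Rm,t=c;q=(Rm@np.atleast_2d(P).T).T+t;q=q@K.T;return q[:,:2]/q[:,2:]
def tri(cs,uvs):
    A=[];b=[]
    for (K,Rm,t),uv in zip(cs,uvs):
        d=Rm.T@np.linalg.inv(K)@np.array([uv[0],uv[1],1.]);d/=np.linalg.norm(d);o=-Rm.T@t
        M=np.eye(3)-np.outer(d,d);A.append(M);b.append(M@o)
    return np.linalg.solve(sum(A),sum(b))
def save(im,name,crop=None,k=1):
    if crop: x,y,w,h=crop;im=im[y:y+h,x:x+w]
    if k!=1: im=cv2.resize(im,None,fx=k,fy=k,interpolation=cv2.INTER_CUBIC)
    cv2.imwrite('pics/'+name,cv2.cvtColor(im,cv2.COLOR_RGB2BGR))
def cen(m): ys,xs=np.nonzero(m);return np.array([xs.mean(),ys.mean()])
def shift(target,s=None):
    "cm shift in tool axes from current measured"
    s=s or arm.read_state();return R.from_quat(s['ee_rot']).inv().apply(np.array(target)-s['position'])/10
E
python3 - <<'E'
from h import *
np.set_printoptions(precision=1,suppress=True)
c=cam('top')
im=arm.get_image('top');save(im,'top1.png',(190,130,290,170),2.7)
for l,z in [('tray_handle',12),('ball_center',23),('collar_a_mid',15),('lightbox_top',36)]:
    for d in arm.masks_of(l,'top')[:6]:
        m=d['mask']; print(l,round(d['conf'],2),d['extent'],cen(m),back(c,cen(m),z)[:2],'col',im[m].mean(0))
        if l in('tray_handle','lightbox_top'):
            ys,xs=np.nonzero(m);P=np.array([back(c,(x,y),z)[:2] for x,y in zip(xs,ys)]).astype(np.float32);print(cv2.minAreaRect(P))
s=arm.read_state();print(R.from_quat(s['ee_rot']).as_matrix())
K,Rm,t=cam('wrist');print(-Rm.T@t,Rm)
E
```

```text
tray_handle 0.65 [376.0, 204.2, 39.1, 65.1] [394.4 236.2] [ 505.3 -254.1] col [144.9 124.1  93.4]
((508.17535400390625, -253.54440307617188), (112.9931411743164, 205.5046844482422), 80.63068389892578)
ball_center 0.52 [397.8, 210.4, 6.0, 10.4] [398.7 214.5] [ 574.  -268.1] col [ 72.2 105.1  59.5]
collar_a_mid 0.61 [308.9, 185.7, 5.8, 10.0] [310.3 189.5] [658.8  16. ] col [129.8 117.4  95.1]
collar_a_mid 0.24 [300.0, 141.7, 15.9, 20.4] [304.7 152. ] [785.1  34.6] col [57.3 48.8 44.2]
lightbox_top 0.61 [206.7, 194.4, 66.8, 76.6] [239.6 231. ] [521.2 241.2] col [169.5 178.4 190.6]
((522.4798583984375, 241.843017578125), (220.9962615966797, 171.17591857910156), 10.196887016296387)
[[ 0.9 -0.  -0.4]
 [ 0.4  0.   0.9]
 [-0.  -1.   0. ]]
[ 183.  -601.4  373.6] [[-0.4  0.9 -0. ]
 [ 0.9  0.4  0.3]
 [ 0.2  0.1 -1. ]]
```

View pics/top1.png

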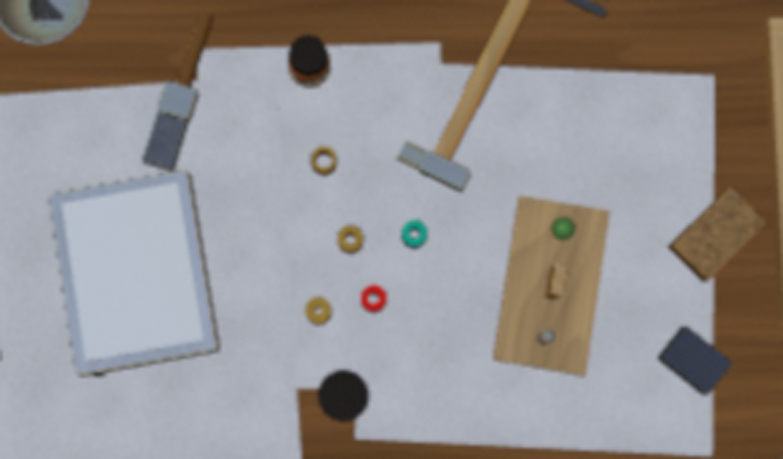

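```bash
python3 - <<'E'
from h import *
np.set_printoptions(precision=3,suppress=True)
c=cam('top')
for n,uv in dict(far=(309.6,189.3),mid=(319.6,218.5),near=(307.8,245),sp=(392,254.5)).items(): print(n,back(c,uv,30))
print('tray rect angle; ball-spindle');print(shift((560,-5,255)))
E
```

```text
far [656.64   18.016  30.   ]
mid [561.206 -13.932  30.   ]
near [476.369  23.922  30.   ]
sp [ 445.387 -242.28    30.   ]
tray rect angle; ball-spindle
[51.364 -0.479 40.182]
```

```bash
python3 -m inch '[[1,3,0,2.3,0,7,0],[1,6.1,0,4.8,0,14,0],[1,9,0,7,0,21,0],[1,12.2,0,9.5,0,28,0],[1,15.3,0,12,0,33,0],[1,18.4,0,14.4,0,33,0],[1,21.5,0,16.8,0,33,0],[1,24.6,0,19.2,0,33,0],[1,27.7,0,21.7,0,33,0],[1,30.8,0,24.1,0,33,0],[1,33.9,0,26.5,0,33,0],[1,37,0,28.9,0,33,0],[1,40.1,0,31.4,0,33,0],[1,43.2,0,33.8,0,33,0],[1,46.3,0,36.2,0,33,0],[1,49.4,0,38.6,0,33,0],[1,51.4,0,40.2,0,33,0],[1,51.4,0,40.2,0,33,0],[1,51.4,0,40.2,0,33,0]]'
python3 - <<'E'
from h import *
np.set_printoptions(precision=3,suppress=True)
im=arm.get_image('wrist');save(im,'w1.png')
s=arm.read_state();print(s['clock'],s['position'],R.from_quat(s['ee_rot']).as_matrix())
c=cam('wrist')
for d in arm.masks_of('collar_a_mid','wrist')[:6]: print(round(d['conf'],2),d['extent'],cen(d['mask']),back(c,cen(d['mask']),25))
E
```

```text
clock: 1.93
position: [560.6, -3.5, 249.8]
ee_rot: [0.705, -0.061, 0.061, -0.704]
contact_force: [-0.4, 0.3, -1.2]
gripper_width: 85.0
1.9833 [560.05   -4.529 249.987] [[ 0.985 -0.001  0.173]
 [-0.173 -0.     0.985]
 [-0.001 -1.    -0.   ]]
0.94 [341.8, 240.6, 33.7, 39.2] [357.983 259.542] [657.121  15.07   25.   ]
```

View pics/w1.png

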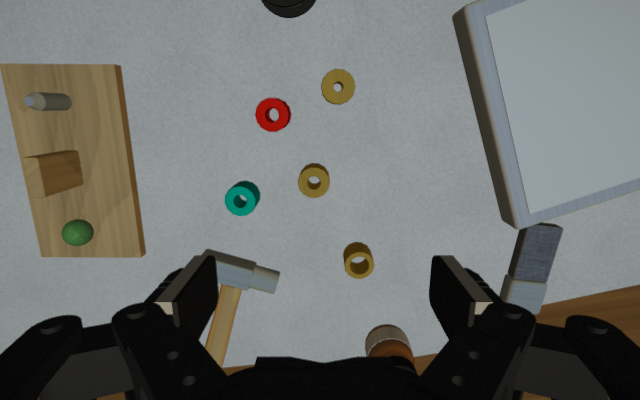

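The wrist view shows three brass rings. (338,86) has a small bore, (314,181) a medium one and (358,262) a wide one. The red ring is at (273,114) and the turquoise at (241,199). The ring at (358,262) looks like the 20 mm bore, so I'll enlarge it and measure.

```bash
python3 - <<'E'
from h import *
np.set_printoptions(precision=1,suppress=True)
im=cv2.cvtColor(cv2.imread('pics/w1.png'),cv2.COLOR_BGR2RGB);c=cam('wrist')
# rectify z=30 plane patches, 4 px/mm
out=[]
for n,(x0,y0) in dict(far=(657,16),mid=(561,-13),near=(476,24)).items():
    g=np.arange(-27,27,.2);X,Y=np.meshgrid(x0+g,y0+g)
    uv=proj(c,np.c_[X.ravel(),Y.ravel(),np.full(X.size,30.)]).astype(np.float32).reshape(*X.shape,2)
    p=cv2.remap(im,uv[...,0],uv[...,1],cv2.INTER_CUBIC)
    hsv=cv2.cvtColor(p,cv2.COLOR_RGB2HSV)
    g2=cv2.cvtColor(p,cv2.COLOR_RGB2GRAY);
    m=((hsv[...,1]>90)&(hsv[...,2]>110)).astype(np.uint8)
    cs,h=cv2.findContours(m,cv2.RETR_CCOMP,cv2.CHAIN_APPROX_NONE)
    for k,ct in enumerate(cs):
        if cv2.contourArea(ct)>800:
            (cx,cy),r=cv2.minEnclosingCircle(ct);print(n,'hole' if h[0,k,3]>=0 else 'outer','diam',r*.4,'eqd',2*np.sqrt(cv2.contourArea(ct)/np.pi)*.2,'c',x0-27+cx*.2,y0-27+cy*.2)
    out.append(p)
save(np.hstack(out),'rect.png')
E
```

```text
far outer diam 31.016226196289065 eqd 29.862208765287495 c 661.1260040283203 14.429560852050784
far hole diam 21.88936462402344 eqd 21.22372931735622 c 661.3372467041015 14.397166442871097
mid outer diam 31.47585144042969 eqd 30.06786442590577 c 564.942105102539 -16.62105255126953
mid hole diam 14.837039184570314 eqd 14.219368470643971 c 565.2697662353515 -16.65903625488281
near outer diam 30.986434936523438 eqd 30.244350773799653 c 480.11243896484376 21.782147216796876
near hole diam 10.575442504882814 eqd 10.137844743880345 c 479.99058227539064 22.052465820312502
```

View pics/rect.png

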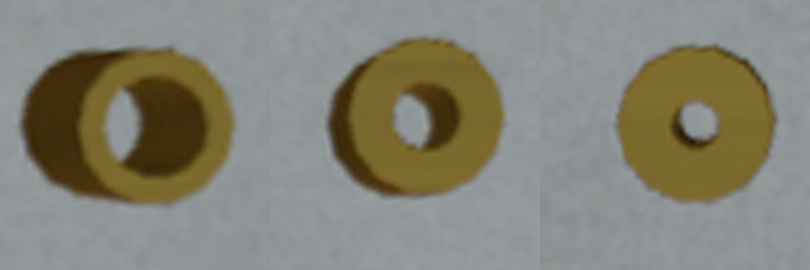

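The far collar at (358,262) has a bore of about 21 mm, against 14 and 10 mm for the other two. It is collar_a. I'll move above it and look again.

```bash
python3 - <<'E'
from h import *
np.set_printoptions(precision=2,suppress=True)
s=arm.read_state();print(shift((660,15,110)),proj(cam('wrist'),s['position']),proj(cam('wrist'),np.array(s['position'])-[0,0,19]))
E
```

```text
[ 9.52 14.01  3.74] [[324.36 283.32]] [[324.29 262.28]]
```

```bash
python3 -m inch '[[1,2.5,3,1,0,0,0],[1,5,6,2,0,0,0],[1,7.5,9.2,2.9,0,0,0],[1,9.5,12.5,3.7,0,0,0],[1,9.5,14,3.7,0,0,0],[1,9.5,14,3.7,0,0,0]]'
cat > rect.py <<'E'
from h import *
import sys
np.set_printoptions(precision=1,suppress=True)
def holes(c,im,x0,y0,z,half=27,name=None,vmin=95):
    g=np.arange(-half,half,.2);X,Y=np.meshgrid(x0+g,y0+g)
    uv=proj(c,np.c_[X.ravel(),Y.ravel(),np.full(X.size,float(z))]).astype(np.float32).reshape(*X.shape,2)
    p=cv2.remap(im,uv[...,0],uv[...,1],cv2.INTER_CUBIC)
    hsv=cv2.cvtColor(p,cv2.COLOR_RGB2HSV)
    m=((hsv[...,1]>90)&(hsv[...,2]>vmin)).astype(np.uint8)
    cs,h=cv2.findContours(m,cv2.RETR_CCOMP,cv2.CHAIN_APPROX_NONE)
    for k,ct in enumerate(cs):
        if cv2.contourArea(ct)>800:
            (cx,cy),r=cv2.minEnclosingCircle(ct);print('hole' if h[0,k,3]>=0 else 'outer','diam',r*.4,'eqd',2*np.sqrt(cv2.contourArea(ct)/np.pi)*.2,'c',x0-half+cx*.2,y0-half+cy*.2)
    if name: save(p,name,None,2)
E
python3 - <<'E'
from rect import *
c=cam('wrist');s=arm.read_state();im=arm.get_image('wrist');save(im,'w2.png');print(s['position'],proj(c,s['position']))
holes(c,im,660,15,30,name='r2.png')
E
```

```text
clock: 2.53
position: [657.6, 13.2, 104.7]
ee_rot: [0.705, -0.067, 0.059, -0.703]
contact_force: [-0.8, -0.1, 0.1]
gripper_width: 85.3
[657.6  13.2 104.7] [[324.4 283.2]]
outer diam 31.416690063476565 eqd 30.320033246843288 c 661.7150482177734 16.754541015625
hole diam 21.232574462890625 eqd 20.535880843226096 c 661.9945373535156 16.67890625
```

View pics/w2.png

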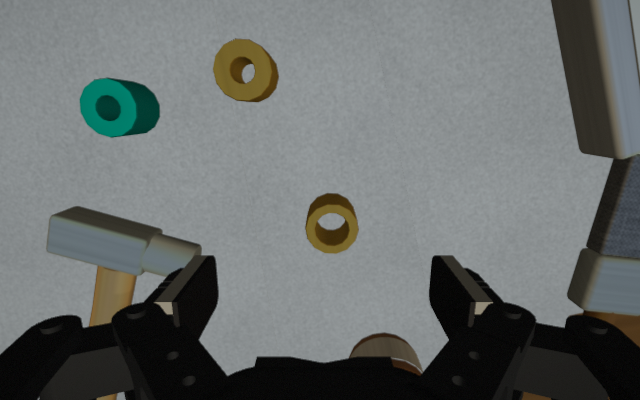

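```bash
python3 - <<'E'
from h import *
np.set_printoptions(precision=2,suppress=True)
arm.get_image('wrist');s=arm.read_state();print(s['position'],R.from_quat(s['ee_rot']).as_matrix(),shift((661,16.5,22)))
E
```

```text
[659.9   13.73 110.49] [[ 0.98 -0.    0.18]
 [-0.18 -0.    0.98]
 [-0.   -1.   -0.  ]] [0.07 8.85 0.3 ]
```

```bash
python3 -m inch '[[1,0,2.5,0.3,0,0,0],[1,0.1,5,0.3,0,0,0],[1,0.1,7.5,0.3,0,0,0],[1,0.1,8.8,0.3,0,0,0],[1,0.1,8.8,0.3,0,0,0],[0.5,0.1,8.8,0.3,0,0,0],[0.3,0.1,8.8,0.3,0,0,0],[0.2,0.1,8.8,0.3,0,0,0],[0.2,0.1,8.8,0.3,0,0,0],[0.2,0.1,8.8,0.3,0,0,0],[0.2,0.1,8.8,0.3,0,0,0]]'
python3 - <<'E'
from rect import *
c=cam('wrist');s=arm.read_state();im=arm.get_image('wrist');save(im,'w3.png');print(s['position'],s['gripper_width'],s['contact_force'])
E
```

```text
clock: 3.55
position: [662.9, 18.1, 24.2]
ee_rot: [-0.704, 0.061, -0.063, 0.705]
contact_force: [-1.0, -0.4, 6.7]
gripper_width: 30.4
[662.9  18.1  24.2] 30.397006038432586 [-1.  -0.4  6.7]
```

View pics/w3.png

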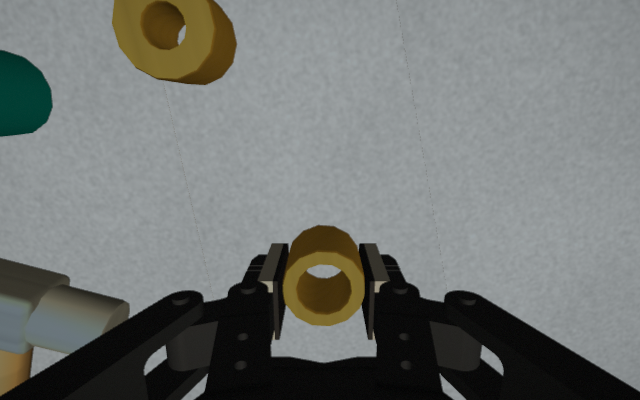

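The collar is held: width 30.4 mm, and it sits centred between the pads at (325,290). I'll lift it and go look at the spindle.

```bash
python3 - <<'E'
from h import *
np.set_printoptions(precision=2,suppress=True)
s=arm.read_state();print(s['clock'],shift((488,-252,135)))
E
```

```text
3.6 [-12.51 -11.13 -29.63]
```

```bash
python3 -m inch '[[0.2,0,-2,0,0,0,0],[0.2,0,-5,0,0,0,0],[0.2,0,-8,0,0,0,0],[0.2,-1.2,-11,-2.5,0,0,0],[0.2,-2.5,-11.1,-5.8,0,0,0],[0.2,-3.8,-11.1,-9,0,0,0],[0.2,-5.2,-11.1,-12.3,0,0,0],[0.2,-6.6,-11.1,-15.6,0,0,0],[0.2,-8,-11.1,-19,0,0,0],[0.2,-9.4,-11.1,-22.3,0,0,0],[0.2,-10.8,-11.1,-25.6,0,0,0],[0.2,-12,-11.1,-28.5,0,0,0],[0.2,-12.5,-11.1,-29.6,0,0,0],[0.2,-12.5,-11.1,-29.6,0,0,0],[0.2,-12.5,-11.1,-29.6,0,0,0],[0.2,-12.5,-11.1,-29.6,0,0,0]]'
python3 - <<'E'
from rect import *
arm.get_image('wrist');c=cam('wrist');s=arm.read_state();im=arm.get_image('wrist');save(im,'w4.png');print(s['position'],s['joint_vel'],s['gripper_width'],s['contact_force'])
for l in ('spindle_foot','tray_handle','ball_center'):
  for d in arm.masks_of(l,'wrist')[:2]: print(l,d['conf'],d['extent'],cen(d['mask']))
E
```

```text
clock: 4.93
position: [487.7, -251.3, 133.3]
ee_rot: [-0.704, 0.061, -0.062, 0.704]
contact_force: [0.1, -0.8, -1.9]
gripper_width: 30.2
[ 487.9 -251.   133.3] [ 0.  0.  0. -0. -0.  0.] 30.23414154448079 [ 0.8 -0.  -1.4]
spindle_foot 0.77 [241.5, 89.7, 170.1, 262.3] [324.7 181. ]
tray_handle 0.86 [238.8, 88.1, 169.7, 263.5] [324.6 180.2]
ball_center 0.84 [301.9, 321.0, 39.2, 21.5] [321.5 331.5]
```

View pics/w4.png

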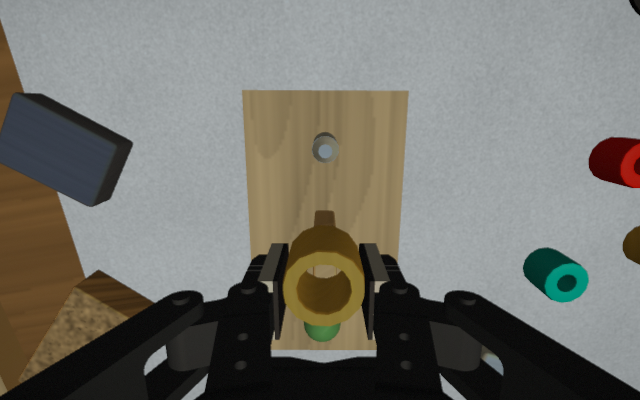

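```bash
python3 - <<'E'
from rect import *
c=cam('wrist');s=arm.read_state();p=s['position'];im=cv2.cvtColor(cv2.imread('pics/w4.png'),cv2.COLOR_BGR2RGB)
save(im,'w4c.png',(290,110,70,70),8)
T=R.from_quat(s['ee_rot']).as_matrix();print(T)
holes(c,im,p[0],p[1],p[2]+5.8,name='r4.png')
for uv in [(325,150.5)]: print(back(c,uv,54), T.T@(back(c,uv,54)-p))
# tray board edges -> centre & yaw
q=[back(c,u,12)[:2] for u in [(243,91),(408,91)]];print(q,np.degrees(np.arctan2(*(q[1]-q[0])[::-1])),np.linalg.norm(q[1]-q[0]))
E
```

```text
[[ 1.  -0.   0.2]
 [-0.2  0.   1. ]
 [-0.  -1.   0. ]]
outer diam 26.02310485839844 eqd 15.956095367139268 c 469.7908544090229 -233.50661927089084
outer diam 26.480221557617188 eqd 11.836692084474333 c 465.5908544090229 -262.30661927089085
outer diam 50.716711425781256 eqd 38.59320690783798 c 496.551416542812 -253.32928009852756
hole diam 20.52516784667969 eqd 18.276259523376837 c 487.2933873680073 -251.13067017421116
[ 447.1 -243.4   54. ] [-41.3  79.2   0.5]
[array([ 404.3, -290.6]), array([ 423.2, -183.5])] 79.9925899123815 108.78786814138783
```

View pics/w4c.png

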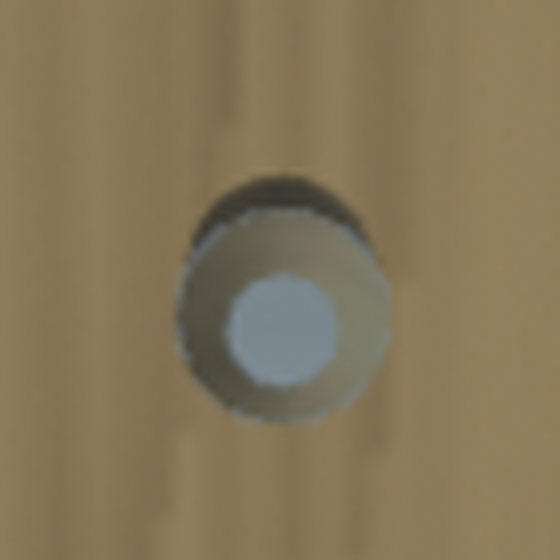

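View pics/r4.png

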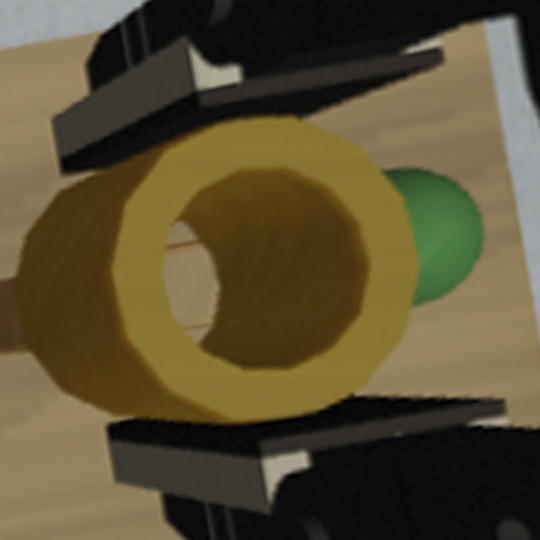

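```bash
python3 -m inch '[[0.2,-2,0,0,0,0,0],[0.2,-4.05,1.5,0.05,0,0,0],[0.2,-4.05,3.5,0.05,0,0,0],[0.2,-4.05,4.9,0.05,0,0,0],[0.2,-4.05,4.9,0.05,0,0,0],[0.2,-4.05,4.9,0.05,0,0,0],[0.2,-4.05,4.9,0.05,0,0,0]]'
python3 - <<'E'
from rect import *
arm.get_image('wrist');c=cam('wrist');s=arm.read_state();im=arm.get_image('wrist');save(im,'w5.png',(220,180,210,180),3.5);print(s['position'],s['contact_force'])
arm.get_image('side');save(arm.get_image('side'),'s5.png',(320,120,130,100),6)
T=R.from_quat(s['ee_rot']).as_matrix();print(T.T@(np.array([447.2,-243.4,54])-s['position']))
E
```

```text
clock: 5.77
position: [448.4, -244.3, 85.1]
ee_rot: [0.705, -0.061, 0.062, -0.704]
contact_force: [0.3, -0.4, -1.0]
gripper_width: 29.9
[ 448.5 -244.3   85.3] [-0.3  0.9  0. ]
[-1.5 31.3  0.7]
```

View pics/w5.png

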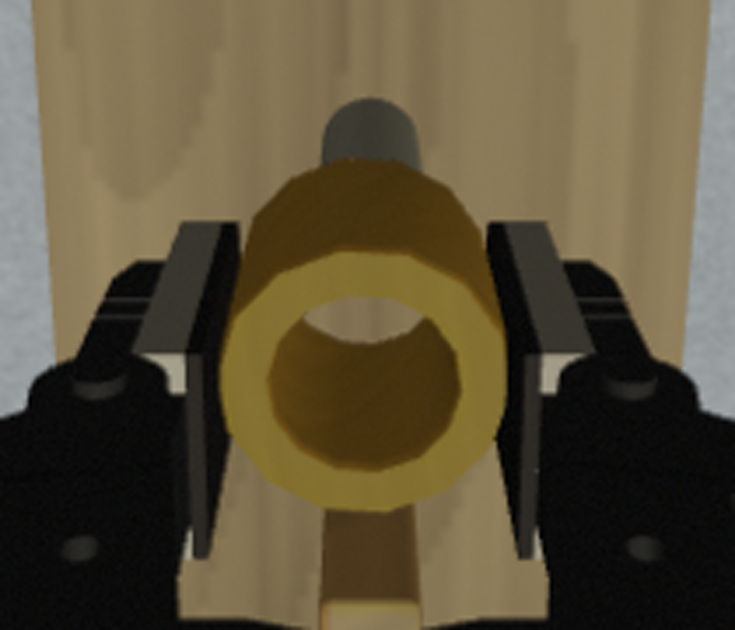

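View pics/s5.png

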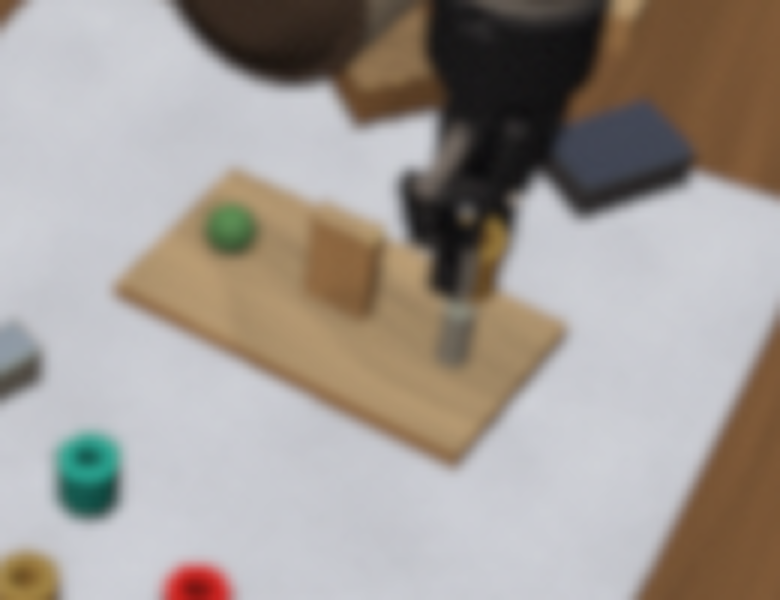

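```bash
python3 - <<'E'
from rect import *
s=arm.read_state();p=s['position'];T=R.from_quat(s['ee_rot']).as_matrix()
a=np.linspace(0,6.28,60)
def circ(c,r,z): return np.c_[c[0]+r*np.cos(a),c[1]+r*np.sin(a),np.full(60,z)]
for cn,crop,k in (('side',(320,120,130,100),6),('wrist',(220,180,210,180),3.5)):
    c=cam(cn);im=arm.get_image(cn);x,y,w,h=crop
    o=cv2.resize(im[y:y+h,x:x+w],None,fx=k,fy=k,interpolation=cv2.INTER_CUBIC).copy()
    def dr(P,col):
        q=((proj(c,P)-[x,y]+.5)*k-.5).astype(int);cv2.polylines(o,[q.reshape(-1,1,2)],False,col,1)
    S=np.array([447.2,-243.4])
    for r,z in((4,54),(8,46),(8,12)): dr(circ(S,r,z),(0,0,255))
    for z in (p[2]-24,p[2]+6): dr(circ(p,16,z),(255,0,255));
    dr(circ(p,10,p[2]+6),(255,255,0));dr(circ(p,10,p[2]-24),(255,255,0))
    save(o,'ov_'+cn+'.png')
E
```

```text
(no output)
```

View pics/ov_side.png

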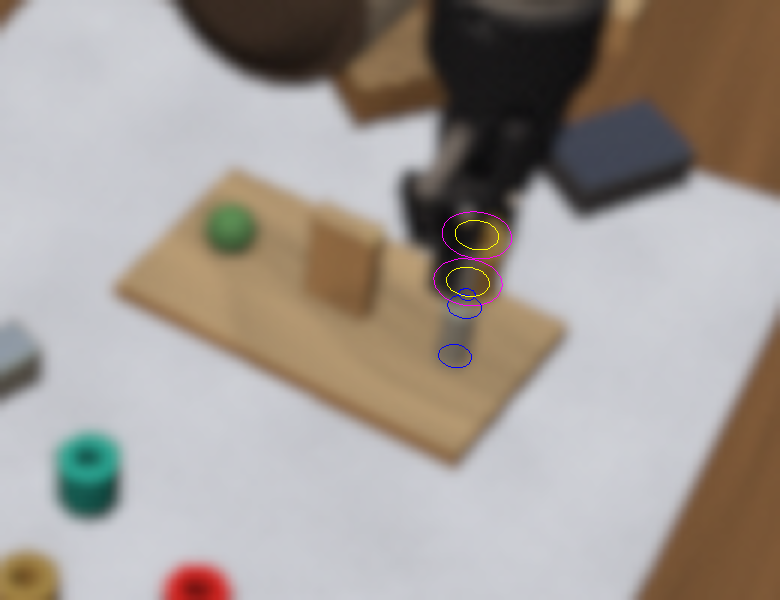

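View pics/ov_wrist.png

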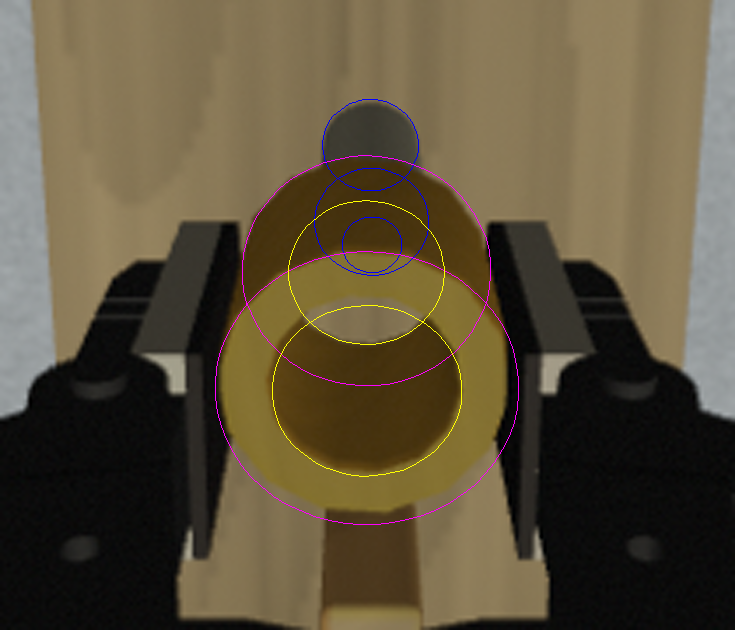

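```bash
python3 -m inch '[[0.2,-0.1,0.3,0.06,0,0,0],[0.2,-0.1,0.8,0.06,0,0,0],[0.2,-0.1,1.3,0.06,0,0,0],[0.2,-0.1,1.8,0.06,0,0,0],[0.2,-0.1,2.3,0.06,0,0,0],[0.2,-0.1,2.3,0.06,0,0,0]]'
```

```text
clock: 6.57
position: [445.9, -243.3, 60.0]
ee_rot: [-0.704, 0.063, -0.061, 0.705]
contact_force: [0.4, -0.5, -1.2]
gripper_width: 29.9
```

No contact force, and the collar is already past the taper. I'll continue down.

```bash
python3 -m inch '[[0.2,0,0.6,0,0,0,0],[0.2,0,1.2,0,0,0,0],[0.2,0,1.7,0,0,0,0],[0.2,0,2.1,0,0,0,0],[0.2,0,2.3,0,0,0,0],[0.2,0,2.3,0,0,0,0],[0.2,0,2.3,0,0,0,0]]'
```

```text
clock: 7.15
position: [446.5, -243.5, 38.2]
ee_rot: [0.704, -0.062, 0.062, -0.704]
contact_force: [0.4, 0.7, -1.2]
gripper_width: 29.8
```

```bash
python3 -m inch '[[0.2,0,0.1,0,0,0,0],[0.2,0,0.2,0,0,0,0],[0.2,0,0.25,0,0,0,0]]'; python3 -m inch '[[0.3,0,0,0,0,0,0],[0.4,0,0,0,0,0,0],[0.5,0,0,0,0,0,0],[0.6,0,0,0,0,0,0],[0.6,0,0,0,0,0,0]]'
python3 - <<'E'
from rect import *
im=arm.get_image('wrist');save(im,'w6.png');save(arm.get_image('side'),'s6.png',(320,120,130,100),6)
E
```

```text
clock: 7.4
position: [446.6, -243.5, 36.2]
ee_rot: [0.704, -0.062, 0.062, -0.704]
contact_force: [-1.4, 1.9, 4.6]
gripper_width: 30.3
clock: 7.82
position: [446.5, -243.5, 35.8]
ee_rot: [0.704, -0.062, 0.062, -0.704]
contact_force: [-0.4, -0.0, -0.3]
gripper_width: 51.5
```

View pics/w6.png

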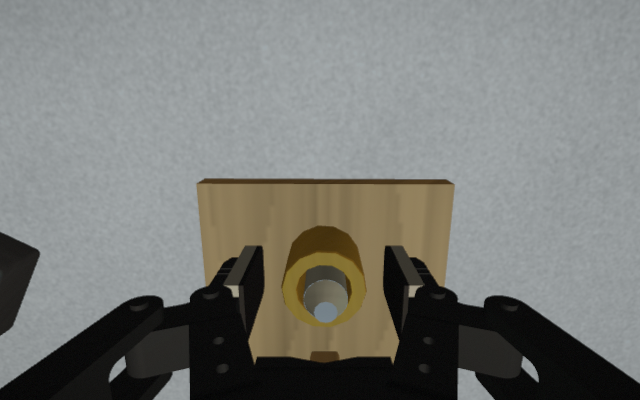

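View pics/s6.png

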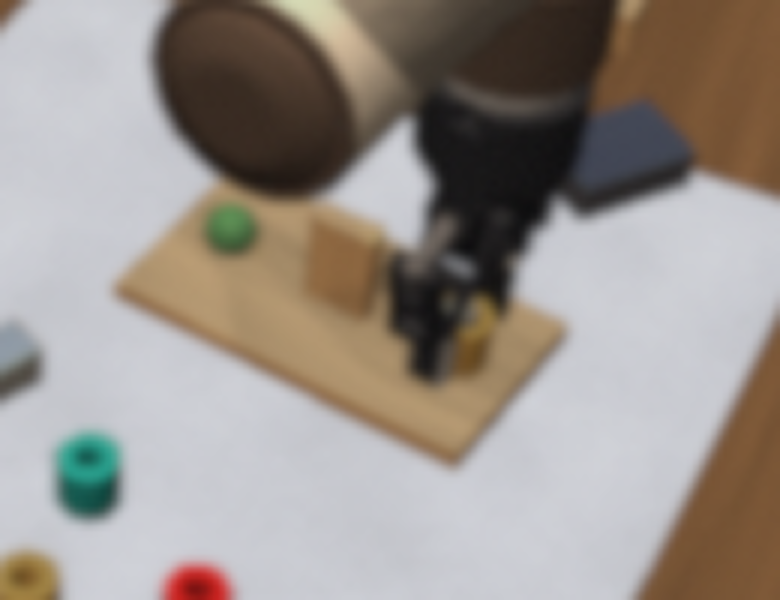

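The collar is fully down: its base is on the board and the spindle tip shows above it at (325,312). I'll raise, then go over the handle.

```bash
python3 -m inch '[[0.8,0,-1,0,0,0,0],[1,0,-3.5,0,0,0,0],[1,0,-6.5,0,0,0,0],[1,0,-9.5,0,0,0,0],[1,3,-10.5,0,0,0,0],[1,5.5,-10.5,0,0,0,0],[1,5.5,-10.5,0,0,0,0],[1,5.5,-10.5,0,0,0,0]]'
python3 - <<'E'
from rect import *
arm.get_image('wrist');s=arm.read_state();c=cam('wrist');im=arm.get_image('wrist');save(im,'w7.png');print(s['position'])
T=R.from_quat(s['ee_rot']).as_matrix();H=np.array([510.5,-254.8,67]);print(T,T.T@(H-s['position']))
print(proj(c,H+T@np.array([[18,0,7],[18,0,-7],[-18,0,-7],[-18,0,7]]).T.reshape(3,4) if 0 else (H+(T@np.array([[18,0,7],[18,0,-7],[-18,0,-7],[-18,0,7.]]).T).T)))
for d in arm.masks_of('collar_a_mid','wrist')[:2]+arm.masks_of('ball_center','wrist')[:1]: print(d['conf'],d['extent'])
E
```

```text
clock: 8.58
position: [501.2, -253.0, 141.3]
ee_rot: [-0.704, 0.062, -0.062, 0.704]
contact_force: [-0.6, 0.6, -0.7]
gripper_width: 85.4
[ 500.  -252.8  140.7]
[[ 1.  -0.   0.2]
 [-0.2  0.   1. ]
 [-0.  -1.   0. ]] [10.8 73.7 -0.2]
[[335.5 267.4]
 [312.4 267.4]
 [311.8 210.5]
 [336.  210.5]]
0.75 [299.6, 98.3, 50.7, 50.9]
0.97 [301.7, 281.4, 38.6, 41.0]
```

View pics/w7.png

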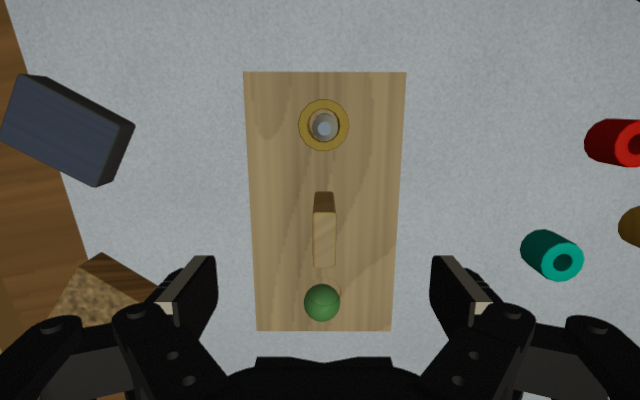

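```bash
python3 -m inch '[[1,1.1,2,0,0,0,0],[1,1.1,4.5,0,0,0,0],[1,1.1,7,0,0,0,0],[1,1.1,9,0,0,0,0],[1,1.1,9.7,0,0,0,0],[1,1.1,9.7,0,0,0,0],[0.6,1.1,9.7,0,0,0,0],[0.4,1.1,9.7,0,0,0,0],[0.3,1.1,9.7,0,0,0,0],[0.2,1.1,9.7,0,0,0,0]]'
```

```text
clock: 9.62
position: [512.1, -255.2, 45.1]
ee_rot: [0.705, -0.061, 0.063, -0.704]
contact_force: [-0.2, -0.2, 0.5]
gripper_width: 38.9
```

```bash
python3 -m inch '[[0.15,0,0,0,0,0,0],[0.1,0,0,0,0,0,0],[0,0,0,0,0,0,0],[0,0,0,0,0,0,0],[0,0,0,0,0,0,0],[0,0,0,0,0,0,0]]'
python3 - <<'E'
from rect import *
save(arm.get_image('side'),'s8.png',(320,120,130,100),6);save(arm.get_image('wrist'),'w8.png')
E
```

```text
clock: 10.12
position: [511.8, -255.0, 44.6]
ee_rot: [0.704, -0.061, 0.062, -0.704]
contact_force: [-1.7, 2.4, 6.7]
gripper_width: 13.1
```

View pics/s8.png

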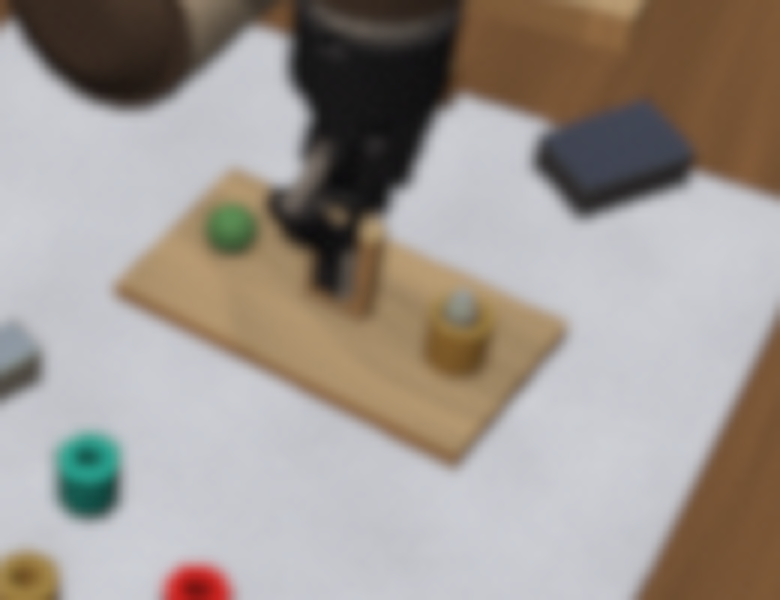

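View pics/w8.png

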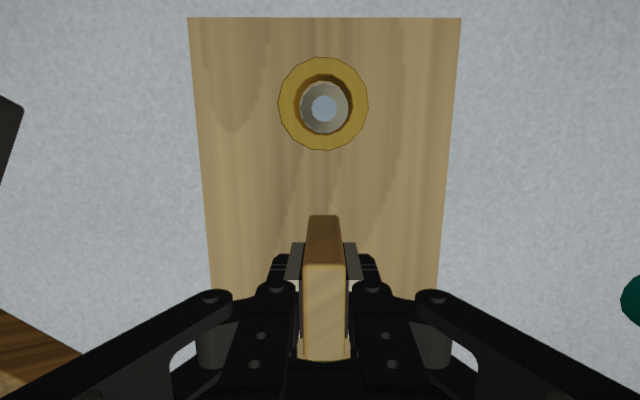

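The grip on the handle is centred at 13.1 mm, and the collar is seated. I'll lift gently.

```bash
python3 -m inch '[[0,0,-0.2,0,0,0,0],[0,0,-0.5,0,0,0,0],[0,0,-1,0,0,0,0],[0,0,-1.6,0,0,0,0],[0,0,-2.3,0,0,0,0],[0,0,-2.8,0,0,0,0],[0,0,-3,0,0,0,0],[0,0,-3,0,0,0,0],[0,0,-3,0,0,0,0]]'
python3 - <<'E'
from rect import *
c=cam('top')
im=arm.get_image('top');save(im,'t9.png',(190,130,290,170),2.7)
hsv=cv2.cvtColor(im,cv2.COLOR_RGB2HSV)
d=arm.masks_of('lightbox_top','top')[0];m=d['mask'];print(d['conf'])
g=im.min(2);print(np.percentile(g[m],[10,50,90]))
for th in (150,160,168):
    b=((g>th)&m).astype(np.uint8);n,lab,st,ce=cv2.connectedComponentsWithStats(b);k=1+st[1:,4].argmax()
    ys,xs=np.nonzero(lab==k);P=np.array([back(c,u,36)[:2] for u in zip(xs,ys)],np.float32);print(th,st[k],cv2.minAreaRect(P))
save(arm.get_image('side'),'s9.png');save(arm.get_image('wrist'),'w9.png')
s=arm.read_state();print(s['position'],s['contact_force'],s['wrist_torque'],s['gripper_width'])
E
```

```text
clock: 10.97
position: [511.4, -254.9, 74.0]
ee_rot: [-0.704, 0.062, -0.062, 0.704]
contact_force: [-1.0, -0.1, -3.6]
gripper_width: 13.5Traceback (most recent call last):
  File "<stdin>", line 5, in <module>
IndexError: list index out of range
```

View pics/t9.png

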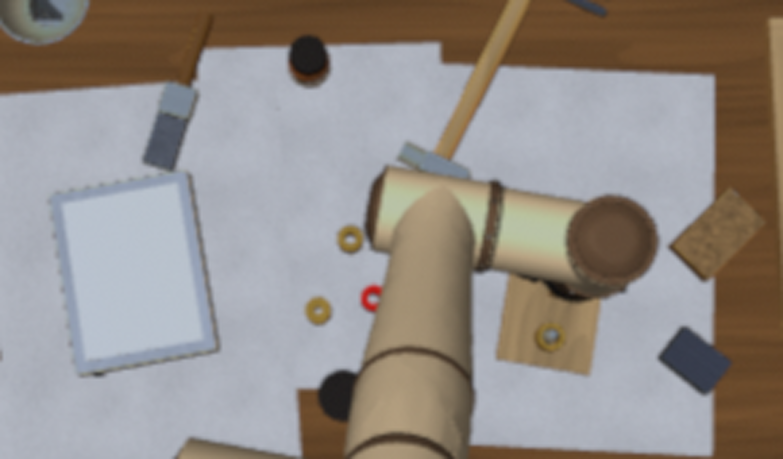

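```bash
python3 - <<'E'
from rect import *
im=arm.get_image('top');save(im,'t10.png',(200,185,80,90),7)
im=arm.get_image('side');save(im,'s10.png',(220,250,130,110),6)
save(im,'s9.png');save(arm.get_image('wrist'),'w9.png')
s=arm.read_state();print(s['position'],s['contact_force'],s['wrist_torque'],s['gripper_width'])
E
```

```text
[ 511.2 -254.9   73.5] [ 0.8  0.3 -4.1] [-0.  -0.1  0. ] 13.450226690022012
```

View pics/t10.png

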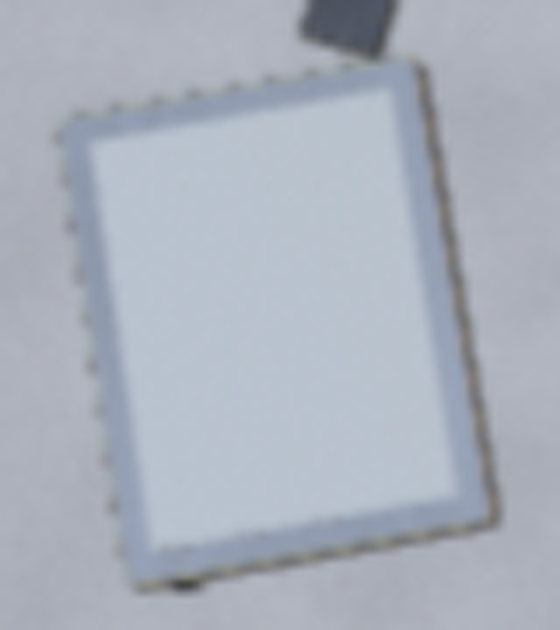

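View pics/s10.png

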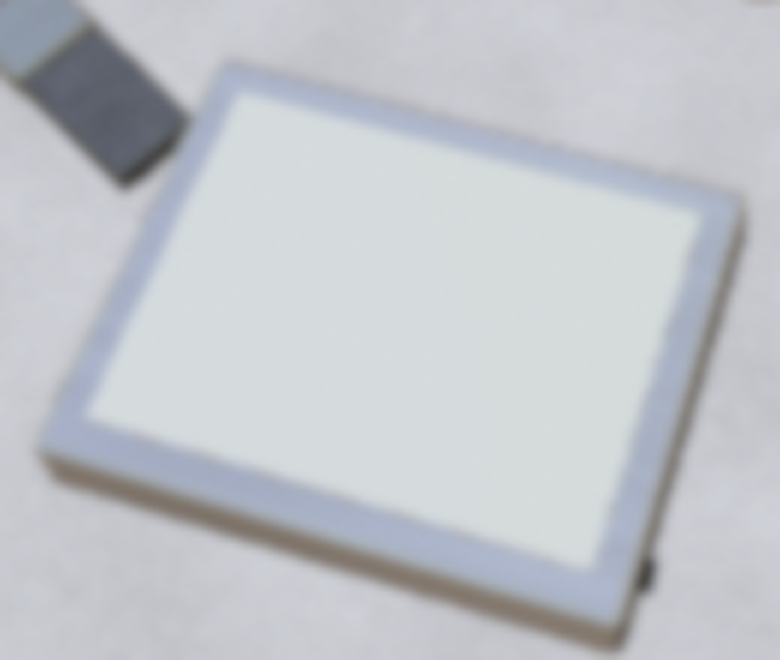

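View pics/s9.png

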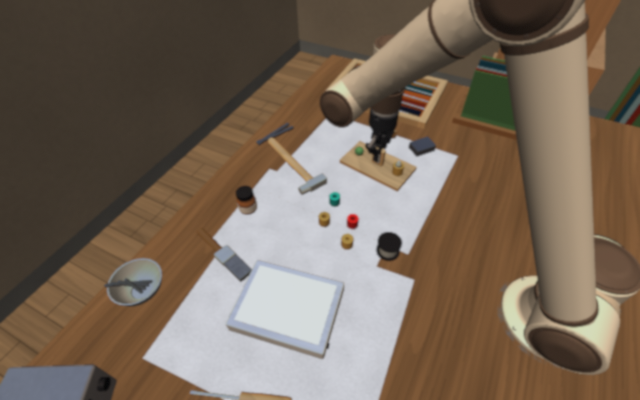

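View pics/w9.png

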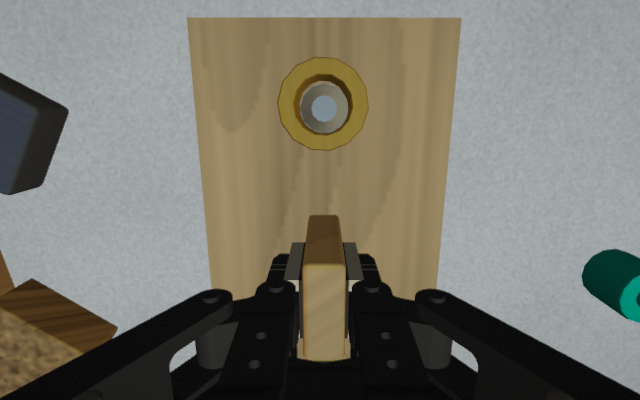

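```bash
python3 - <<'E'
from rect import *
q=lambda L,o,k:[((u+.5)/k-.5+o[0],(v+.5)/k-.5+o[1]) for u,v in L]
t=q([(90,143),(390,92),(460,497),(152,550)],(200,185),7);s_=q([(238,92),(700,212),(595,570),(86,415)],(220,250),6)
# side order: far-left..., match
ct,cs=cam('top'),cam('side')
A=np.array([back(ct,u,36) for u in t]);B=np.array([back(cs,u,36) for u in s_]);
dg=lambda P:(lambda a,b,c,d:a+(c-a)*np.linalg.solve(np.array([(c-a)[:2],-(d-b)[:2]]).T,(b-a)[:2])[0])(*P)
print(A,dg(A));print(B,dg(B))
C=(dg(A)+dg(B))/2;print(C)
s=arm.read_state();print(s['position'],shift((C[0],C[1],181)))
E
```

```text
[[605.7 330.6  36. ]
 [628.8 192.8  36. ]
 [442.9 158.2  36. ]
 [419.5 297.1  36. ]] [524.6 244.7  36. ]
[[633.3 192.5  36. ]
 [447.1 157.6  36. ]
 [420.3 294.9  36. ]
 [608.1 328.6  36. ]] [527.8 243.3  36. ]
[526.2 244.   36. ]
[ 511.2 -254.9   73.5] [ -7.2 -10.7  49.4]
```

The panel centre comes out at about (527,243) from both fixed cameras, within 3 mm of each other. I'll rise and carry smoothly.

```bash
python3 -m inch '[[0,0,-0.3,0,0,0,0],[0,0,-0.9,0,0,0,0],[0,0,-1.8,0,0,0,0],[0,0,-2.9,0,0,0,0],[0,0,-4,0,0,0,0],[0,0,-5.1,0,0,0,0],[0,0,-6.2,0,0,0,0],[0,0,-7.3,0,0,0,0],[0,0,-8.4,0,0,0,0],[0,0,-9.4,0,0,0,0],[0,0,-10.2,0,0,0,0],[0,0,-10.6,0,0,0,0],[0,0,-10.7,0,0,0,0],[0,0,-10.7,0,0,0,0]]'
python3 -m inch '[[0,0,0,0.3,0,0,0],[0,-0.1,0,0.9,0,0,0],[0,-0.3,0,1.8,0,0,0],[0,-0.4,0,3,0,0,0],[0,-0.6,0,4.4,0,0,0],[0,-0.9,0,6,0,0,0],[0,-1.1,0,7.7,0,0,0],[0,-1.3,0,9.4,0,0,0],[0,-1.6,0,11.1,0,0,0],[0,-1.8,0,12.8,0,0,0],[0,-2.1,0,14.5,0,0,0],[0,-2.3,0,16.2,0,0,0],[0,-2.5,0,17.9,0,0,0],[0,-2.8,0,19.6,0,0,0],[0,-3,0,21,0,0,0],[0,-3.2,0,22.2,0,0,0],[0,-3.3,0,23.1,0,0,0],[0,-3.4,0,23.7,0,0,0],[0,-3.4,0,24,0,0,0],[0,-3.4,0,24,0,0,0]]'
python3 - <<'E'
from rect import *
s=arm.read_state();print(s['position'],s['gripper_width'],s['contact_force'],shift((527.5,243,181)))
save(arm.get_image('side'),'s11.png')
E
```

```text
clock: 12.38
position: [511.3, -254.9, 180.9]
ee_rot: [-0.704, 0.062, -0.062, 0.704]
contact_force: [-0.0, -0.2, -4.8]
gripper_width: 13.5
clock: 14.05
position: [519.9, -12.3, 180.8]
ee_rot: [0.704, -0.062, 0.062, -0.704]
contact_force: [0.3, -0.0, -4.4]
gripper_width: 13.0
[519.9 -12.3 180.8] 13.04175100827094 [ 0.3 -0.  -4.4] [-3.7 -0.  25.3]
```

View pics/s11.png

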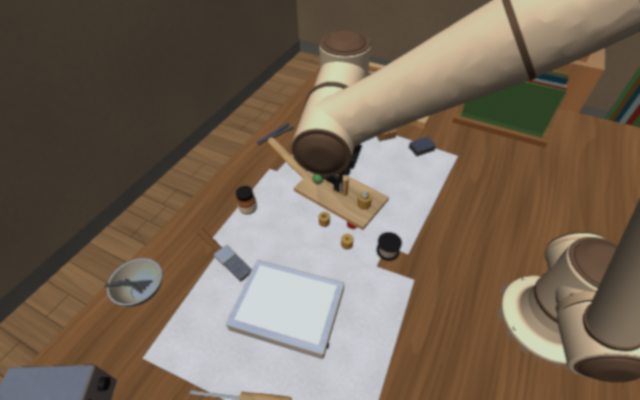

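Half-way across, the ball is in its pocket at (318,180) and the tray is level. I'll carry on over the panel.

```bash
python3 -m inch '[[0,0,0,0.3,0,0,0],[0,-0.1,0,0.9,0,0,0],[0,-0.3,0,1.9,0,0,0],[0,-0.5,0,3.2,0,0,0],[0,-0.7,0,4.7,0,0,0],[0,-0.9,0,6.4,0,0,0],[0,-1.2,0,8.2,0,0,0],[0,-1.5,0,10,0,0,0],[0,-1.7,0,11.8,0,0,0],[0,-2,0,13.6,0,0,0],[0,-2.3,0,15.4,0,0,0],[0,-2.5,0,17.2,0,0,0],[0,-2.8,0,19,0,0,0],[0,-3,0,20.8,0,0,0],[0,-3.3,0,22.4,0,0,0],[0,-3.5,0,23.7,0,0,0],[0,-3.6,0,24.6,0,0,0],[0,-3.7,0,25.1,0,0,0],[0,-3.7,0,25.3,0,0,0],[0,-3.7,0,25.3,0,0,0]]'
python3 -m inch '[[0,0,0,0,0,0,0],[0,0,0,0,0,0,0],[0,0,0,0,0,0,0],[0,0,0,0,0,0,0],[0,0,0,0,0,0,0],[0,0,0,0,0,0,0]]'
python3 - <<'E'
from rect import *
save(arm.get_image('side'),'s12.png');save(arm.get_image('wrist'),'w12.png');save(arm.get_image('top'),'t12.png',(190,130,290,170),2.7)
c=cam('wrist');s=arm.read_state();print(s['clock'],s['position'],s['joint_vel'],s['gripper_width'],s['contact_force'],s['wrist_torque'],R.from_quat(s['ee_rot']).as_matrix()[:,1])
for d in arm.masks_of('ball_center','side')[:2]: print(d['conf'],d['extent'])
E
```

```text
clock: 15.77
position: [527.4, 242.9, 180.7]
ee_rot: [0.705, -0.062, 0.062, -0.704]
contact_force: [0.6, -0.7, -4.4]
gripper_width: 13.0
clock: 16.27
position: [527.5, 242.6, 180.9]
ee_rot: [-0.704, 0.062, -0.062, 0.704]
contact_force: [0.3, 1.0, -4.3]
gripper_width: 13.2
16.4167 [527.5 242.8 180.8] [ 0. -0.  0. -0.  0.  0.] 13.24075524455889 [-0.4  0.2 -3.7] [-0.  -0.1  0. ] [ 0.  0. -1.]
0.26 [367.5, 113.0, 28.7, 30.7]
```

View pics/s12.png

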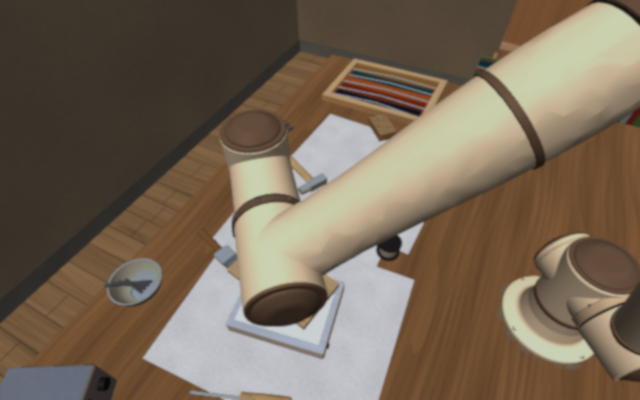

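View pics/w12.png

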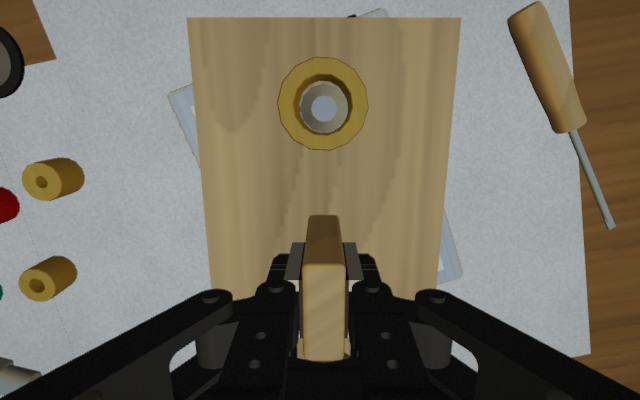

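View pics/t12.png

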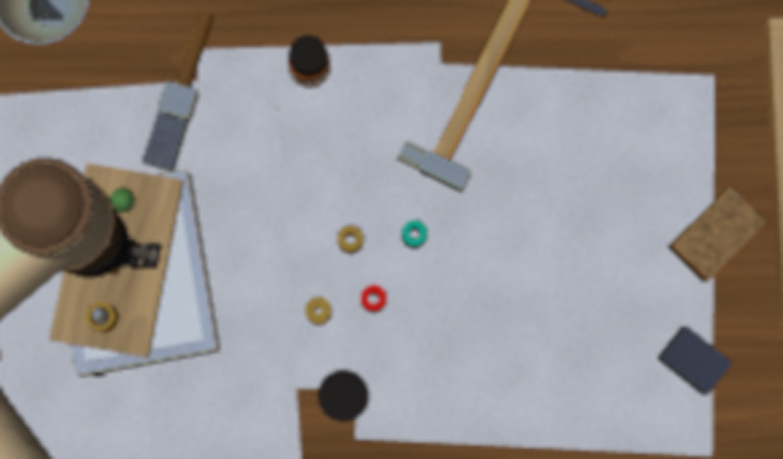

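The ball is still in its pocket at (121,200) in the top crop, and the collar is seated at (101,317). The other two collars and the bystanders have not moved. I'll hand in.

```bash
python3 - <<'E'
from h import *
arm.job_done();s=arm.read_state();print(s['clock'],s['position'],s['gripper_width'])
E
```

```text
the job is handed in; nothing more can be done
the job is handed in; nothing more can be done
```

The job is handed in: the collar that fits is on the spindle, and the arm is holding the tray level over the middle of the light box panel.

- **Collar:** the far brass collar measured about 21 mm across the bore, against about 14 and 10 mm for the other two. I slid it onto the spindle until it touched the board, with no snagging, and let go. The other two stayed on the bench where they were.
- **Carry:** I gripped the tray by its handle and carried it level. The last check was at 16.4 s. The TCP was at (527.5, 242.8, 180.8) with all joints still, which puts the tray's underside about 100 mm above the panel. The panel centre I measured is about (527, 243).
- **Final pictures:** the collar was seated, the ball was in its pocket and the bystanders had not moved.

**Checks that failed or disagreed:**
- The top camera read about 4 mm off the wrist camera, so I used the wrist values for the collar and spindle. For the panel, the two fixed cameras agreed to 3–4 mm.
- The networks missed the small-bore collars and, once, the light box, so I took those from the pictures.
- In the final side view the arm hid the ball. A weak detection there (0.26) was false, so the ball check rests on the top view alone.

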